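# Set a feed channel to a measured plate thickness

### The arm

A 7-joint arm with a two-finger parallel gripper is mounted at the origin on the work surface. World frame = base frame: x ahead of the robot, y to its left, z up, the work surface at z = 0. Lengths are in m, angles in rad, forces in N, time in s.
With the tool pointing down it reaches from about 0.4 to 0.85 m from the base axis. Payload 10.4 kg.
Tool frame: the origin (TCP) lies at the very end of the fingers, on their centre line; the grasp point (between the pads) lies 19 mm behind it (manip.tcp_to_grasp is the distance from the TCP to the grasp point, in m); x points along the fingers, y is the direction in which the jaws open and shut, and the axes are right-handed (so a half turn about x gives the same grasp; the last joint's range is limited). The gripper opens to 85 mm and grips with 20 to 120 N. Pads are 22 mm wide; open, the fingers measure 114 mm over their backs; the gripper's body (76 mm by 85 mm) begins 54 mm behind the grasp point. The pads swing forward as they close: fully open they stand 13 mm farther back than shut.
Start: joints at [-1.223, 0.332, -0.065, 1.46, 0.022, 1.35, -0.088], TCP at [0.226, 0.583, 0.231] pointing down, gripper open.
Joint ranges: [-2.6, 2.6], [-0.5, 2.12], [-1.47, 1.34], [0.16, 2.42], [-1.27, 4.41], [0.06, 2.06], [-2.6, 2.6]. Speed limits (rad/s): [2.22, 2.22, 2.79, 2.79, 3.14, 3.14, 3.14].

### API

Orientations are given as a unit quaternion [x, y, z, w].
In Python, from workcell import manip, cams, hand_in gives the robot as it stands.
- The arm moves only by the shell command python3 -m handwheel 'ROWS' [FORCE]. ROWS is text: rows parted by semicolons, each of 7 numbers parted by spaces: the shift along the tool's x, y, z in mm, then the turn, a rotation vector about the tool's x, y, z in rad, then the finger opening in mm, from 0 to 85.4. A call has 1 to 8 rows; each row shifts and turns the commanded pose from where the row before left it, along the tool's axes as they then stand; what a row does not reach is not made up. A row lasts 1/10 s, in which the tool goes at most 50 mm and 8.59 degrees, less where a joint would pass 70% of its speed; a pose out of reach is approached as far as the arm can. A call with a gripper value outside its range is refused whole. The fingers move at their own pace and stop on an object; FORCE is the grip in N (left out, the last holds). Time passes only in rows, so rows that do not move let the fingers close. It gives the time, the measured TCP pose, the force and the opening at its end, in the units of the state.
- manip.get_obs(): the state, without advancing time (a new reading comes with each control period).
- cams.camera(name): name is "side" or "top"; returns a dict with "color" (420x560x3 uint8, blue, green, red), "depth" (420x560 float32, m along the optical axis (not along the pixel's ray), 0 where there is no reading), "camera_matrix" (3x3 intrinsics, pixels), "origin" and "attitude" of the camera in the world. Camera axes: x right, y down, z forward; pixel columns grow to the right and rows downward; lengths in m; the calibration is good to about 2 mm. A picture is of the moment at which its call begins.
- hand_in(): hands the job in, once; it reports no verdict.
Trained networks look in the newest picture that a camera, given by its name, has taken for a name from the list of things; names that differ only in an ending like _2 or _b are one class to them, and where a whole thing is asked for, a point or a joint stands for the part that bears it (a point fixed in the world has none). Each returns a list of dicts, best first, with "conf" (0 to 1); they miss things now and then, are a little off and sometimes report something else, mostly with a low value. They report only what shows in the picture. A call takes as long as a camera call.
- cams.recognise(camera, thing): "box" ([left, top, width, height] in pixels, round what is visible of it).
- cams.outline_of(camera, thing): "region" (420x560 bool, what is visible of it) and "box" ([left, top, width, height] in pixels, round what is visible of it).
The state is a dict: "clock": time; "joint_pos": joint angles; "joint_velocities": joint speeds; "tau": joint torques, N m; "position": TCP position; "ee_rot": TCP orientation; "ft_force": force on the tool from outside, world axes, zero at the start; "torque": the same for the moment, N m; "grip_width": opening from 0.0 (shut) to 1.0 (fully open).
Only numpy, scipy, OpenCV 4.12 (cv2) and the standard library are available. Lean on these libraries where they do the work, as an engineer would, in place of code of your own. Each camera call takes 0.05 s, during which the arm holds its last target.

### The job

Pinch the lidded sample plate that stands in the sprung nest across its thickness, and read from your finger opening how thick it is. Then hold the orange lock tab of the blue fence pressed down while you slide the fence in, until the feed channel is as wide as the plate is thick (to within 2 mm), and let the tab spring up again. Never drag the fence with its tab up, and leave the tip box, tube rack and bottle where they are.

Things in the scene. Friction and masses are not known exactly. Their poses are not given: they have to be found in the camera images.
- station: White base plate, fixed in the episode: 200 mm (x), y from -195 to +165 mm, 12 mm thick. Origin on the bench surface, z up. Its y axis runs from the feed channel (-y) to the sample nest (+y), both at its x = 0. Between them a fixed aluminium fence, 120 mm along x, top 55 mm above the bench, has its channel face at y = -10 mm. 10 mm ticks at the -x edge start at that face.
- plate_mid (a point): Middle of the nest, half-way up the plate (73 mm above bench); station's axes. Green plate with white telescoping lid, on edge: 128 mm along x, top at 116 mm, sides free above 62 mm, 25 to 47 mm thick along y (to be measured), centred within 6 mm of here. Cannot be lifted out. Nest floats 13 mm each way along y on weak springs (150 N/m): it self-centres in closing fingers. Lid is rigid to 60 N.
- fence_face (a point): Top edge of the channel face of the blue sliding fence, mid-length (56 mm above the bench); axes as the station's. The channel width is measured between this face and the fixed fence's face.
- fence (a joint): Channel width in m: gap between the faces of the fixed and the blue sliding fence, 0 (shut) to 0.085 (wide open); grows as the blue fence moves along station -y. Starts at 0.058 to 0.080. With the tab down it slides with about 2 N; with the tab up a brake holds it to about 25 N.
- tab_top (a point): Centre of the pressing surface of the orange lock tab on the blue carriage, 38 mm from the fence face (to station -y), 62 mm above the bench when up; station's axes. The surface is 44 mm along x (open ends) by 52 mm along y between two cross ridges 8 mm high that a fingertip can push against. It moves with the fence and sinks when pressed.
- tab (a joint): Travel of the lock tab in m: 0 up (locked), 0.006 fully down. It takes about 6 N at half travel and 10 N fully down (12 N is safe). The brake frees about half-way: keep it pressed 4 mm or more while sliding. It springs back up by itself.
- tip_box_mid (a point): Centre of a loose pipette-tip box, white and blue with yellow tray, 120 x 85 x 57 mm; its origin is 25 mm above the bench. To be left alone.
- tube_rack_mid (a point): Centre of a loose green tube rack, 85 x 125 x 33 mm; 14 mm above the bench. To be left alone.
- reagent_mid (a point): Centre of a loose glass bottle with a blue cap, 60 mm diameter, 130 mm high; 65 mm above the bench. To be left alone.

How it is judged:
On the way, in this order (a step that is already met when the one before it is completed fails the run):
1. the sample plate is pinched between the fingers (contact force between the fingers and nest above 2 N and contact force between the fingers and lid above 1 N), for 0.2 s.
2. the fence's lock tab is held down (value of joint tab above 0.002 m), for 0.2 s.
At the end, for the whole second after the job is handed in: The channel between the two fences is as wide as the sample plate is thick, within 2.5 mm either way; the lock tab is up again (under 1 mm down), the fence is at rest and the plate has been let go (y of fence_face in the frame of lid between -0.1305 and -0.1255 m and value of joint tab below 0.001 m and velocity of joint fence between -0.005 and 0.005 m/s); the robot touches nothing.
It fails at once if the fence is forced along (over 12 N, over 3 mm/s) while its lock tab is up (less than 1 mm down) (value of joint tab below 0.001 m and contact force between any of the fingers, the arm and fence above 12 N and (velocity of joint fence above 0.003 m/s or velocity of joint fence below -0.003 m/s)).
It fails at once if the tip box, tube rack or bottle is moved more than 30 mm or tipped ((distance of tip_box_mid from where it was at the start of the episode above 0.03 m or angle between tip_box_mid's own z axis and vertical above 0.4 rad) or (distance of tube_rack_mid from where it was at the start of the episode above 0.03 m or angle between tube_rack_mid's own z axis and vertical above 0.4 rad) or (distance of reagent_mid from where it was at the start of the episode above 0.03 m or angle between reagent_mid's own z axis and vertical above 0.4 rad)).
It also fails if it takes over 53 s, if anything falls off the work surface, if the arm or the gripper's body presses on something with over 40 N, if the wrist force passes 120 N, or if a joint passes its speed limit or range.

## Working session

There is one attempt and no reset: what is moved stays moved. The work goes in short steps, Python scripts to look and compute and a shell command to move; the robot and the scene stay as the last step left them, time stands still between calls to the robot, and variables do not carry over. Pictures are saved under pics/ and viewed, and the job is handed in when it is done.

```bash
mkdir -p pics; ls
python3 - <<'E'
from workcell import manip,cams
import cv2,numpy as np
o=manip.get_obs();print({k:np.round(v,4).tolist() for k,v in o.items()})
for n in("side","top"):
    c=cams.camera(n);cv2.imwrite(f"pics/{n}0.png",c["color"]);np.savez(f"{n}0.npz",**c)
    print(n,c["camera_matrix"],c["origin"],c["attitude"])
    for t in("station","plate_mid","fence_face","tab_top","tip_box_mid","tube_rack_mid","reagent_mid"):
        print(t,[(x["box"],round(x["conf"],2)) for x in cams.recognise(n,t)][:3])
E
```

```text
pics
{'clock': 0.0, 'joint_pos': [-1.2226, 0.3329, -0.0647, 1.4609, 0.0216, 1.3499, -0.0885], 'joint_velocities': [-0.0011, -0.0019, -0.0012, -0.0009, -0.0001, 0.0006, 0.0002], 'tau': [-0.0006, -62.5446, 0.0487, -39.1597, 0.0162, 0.0101, -0.0], 'position': [0.2263, 0.5822, 0.2305], 'ee_rot': [0.1298, 0.6951, -0.1308, 0.6949], 'ft_force': [0.4222, 0.7789, -1.2138], 'torque': [-0.0363, 0.0123, -0.0075], 'grip_width': 0.9987}
side [[417.82707577   0.         285.12060166]
 [  0.         417.82707577 215.51462189]
 [  0.           0.           1.        ]] [0.643426   0.79294924 0.61876544] [ 0.00150281  0.90049739 -0.4348288   0.00510849]
station [([264.8, 159.5, 108.4, 105.2], 0.84)]
plate_mid [([284.1, 191.4, 69.7, 51.6], 0.64)]
fence_face [([305.8, 158.4, 54.6, 38.5], 0.72)]
tab_top [([325.1, 161.4, 17.6, 17.3], 0.51)]
tip_box_mid [([204.0, 199.4, 58.5, 39.5], 0.79)]
tube_rack_mid [([240.4, 162.4, 39.5, 33.5], 0.84)]
reagent_mid [([292.3, 241.7, 36.4, 71.1], 0.59)]
top [[429.63850038   0.         284.55736054]
 [  0.         429.63850038 207.86294604]
 [  0.           0.           1.        ]] [0.61003708 0.07618749 0.83442035] [ 0.70828713 -0.70545921  0.01365187 -0.02168575]
station [([231.4, 191.4, 202.2, 142.1], 0.57)]
plate_mid [([254.0, 208.4, 37.2, 82.5], 0.59)]
fence_face [([352.5, 235.0, 54.7, 67.5], 0.71)]
tab_top [([368.7, 257.9, 40.6, 31.6], 0.95)]
tip_box_mid [([279.1, 110.3, 49.0, 69.0], 0.58)]
tube_rack_mid [([363.6, 144.2, 76.4, 57.0], 0.93)]
reagent_mid [([169.4, 215.5, 40.3, 32.2], 0.7)]
```

View pics/top0.png

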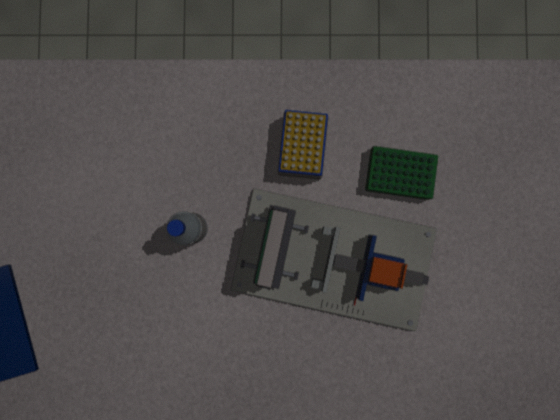

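View pics/side0.png

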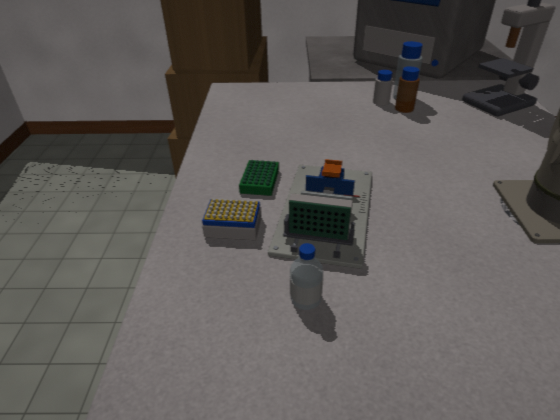

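Top view: lid at about (275,247), fixed fence (327,260), blue fence (367,267) and orange tab (387,271). The side view shows the same layout, with the bottle in front of the nest at (306,280). Next I compute 3D positions.

```bash
cat > h.py <<'E'
import numpy as np
from scipy.spatial.transform import Rotation as R
def cloud(c):
    K=c["camera_matrix"];d=c["depth"];v,u=np.mgrid[:d.shape[0],:d.shape[1]]
    P=np.stack([(u-K[0,2])/K[0,0]*d,(v-K[1,2])/K[1,1]*d,d],-1)
    W=P@R.from_quat(c["attitude"]).as_matrix().T+c["origin"]
    W[d==0]=np.nan
    return W
E
python3 - <<'E'
from h import *
import cv2
from workcell import cams
cams.camera("top");cams.camera("side")
for n in("top","side"):
    c=np.load(n+"0.npz");W=cloud(c)
    print(n,"bench z",np.nanmedian(W[350:400,200:300,2]) if n=="top" else np.nanmedian(W[330:400,200:280,2]))
    for t in("station","plate_mid","fence_face","tab_top"):
        r=cams.outline_of(n,t)
        if not r: print(t,"none");continue
        m=r[0]["region"]&np.isfinite(W[...,2]);P=W[m]
        print(t,round(r[0]["conf"],2),m.sum(),"z pct",np.round(np.percentile(P[:,2],[2,25,50,75,98]),4))
        top=P[P[:,2]>np.percentile(P[:,2],98)-0.008]
        if t=="station": top=P[abs(P[:,2]-0.012)<0.006]
        rect=cv2.minAreaRect((top[:,:2]*1000).astype(np.float32));print("  top rect mm",rect, "med",np.round(np.median(top,0),4))
# blob color orange in top
E
```

```text
top bench z 0.0007866285073581669
station 0.84 19785 z pct [0.0098 0.0121 0.0134 0.0287 0.117 ]
  top rect mm ((554.7350463867188, -7.4347991943359375), (360.2329406738281, 200.22506713867188), 77.91735076904297) med [ 0.5615 -0.0161  0.0127]
plate_mid 0.83 2181 z pct [0.0261 0.0314 0.1151 0.1166 0.1187]
  top rect mm ((579.5758056640625, 108.29325866699219), (29.35622215270996, 127.84276580810547), 77.8419418334961) med [0.5789 0.1083 0.1163]
fence_face 0.73 1657 z pct [0.0237 0.0518 0.0612 0.0637 0.0717]
  top rect mm ((535.409423828125, -97.36421203613281), (60.32416534423828, 43.43097686767578), 78.1053695678711) med [ 0.5353 -0.0993  0.0651]
tab_top 0.83 859 z pct [0.0602 0.0626 0.0636 0.065  0.0726]
  top rect mm ((535.6152954101562, -97.38346862792969), (60.4197883605957, 42.74797821044922), 78.4005355834961) med [ 0.5359 -0.1025  0.0665]
side bench z 0.00022227752766057485
station 0.66 8066 z pct [0.0057 0.0124 0.029  0.063  0.1167]
  top rect mm ((553.9976806640625, -4.10888671875), (363.22625732421875, 200.2249298095703), 77.88937377929688) med [0.5363 0.079  0.0123]
plate_mid 0.61 2976 z pct [0.027  0.0473 0.0758 0.1063 0.1173]
  top rect mm ((578.7572021484375, 112.94428253173828), (32.19713592529297, 127.56798553466797), 78.78787231445312) med [0.5767 0.1154 0.1158]
fence_face 0.87 1051 z pct [0.0153 0.0348 0.0496 0.0613 0.07  ]
  top rect mm ((534.5830688476562, -93.55252075195312), (64.96125793457031, 43.113433837890625), 78.030517578125) med [ 0.5343 -0.0957  0.0642]
tab_top 0.73 275 z pct [0.0537 0.0621 0.0633 0.0656 0.0711]
  top rect mm ((533.6082153320312, -93.49725341796875), (64.6448745727539, 41.171173095703125), 77.16775512695312) med [ 0.534 -0.091  0.065]
```

Run:
```python
import cv2
i=cv2.imread("pics/top0.png")[180:340,220:450];cv2.imwrite("pics/topz.png",cv2.resize(i,None,fx=3.4,fy=3.4,interpolation=cv2.INTER_CUBIC))
```

```text
(no output)
```

View pics/topz.png

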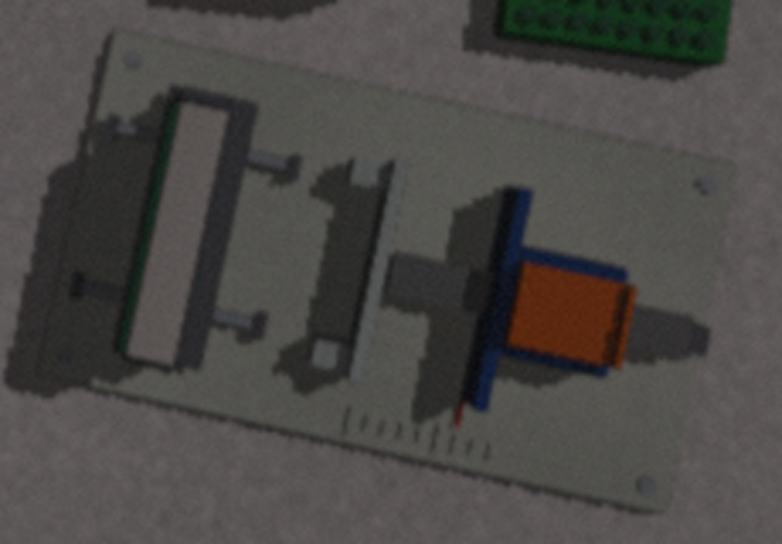

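Both views agree on station yaw (about -12.1°) and on the heights (lid 116 mm, tab about 63 mm). Now I'll fit more precise positions and work out the tool-frame move.

```bash
cat >> h.py <<'E'
th=np.deg2rad(-12.1)
Rs=R.from_euler('z',th)
ex=Rs.apply([1,0,0]);ey=Rs.apply([0,1,0])
def st(P,O): # world->station
    return Rs.inv().apply(np.asarray(P)-O)
def rel(o,target_pos,Rt):
    r=R.from_quat(o["ee_rot"])
    print("rotvec tool",np.round((r.inv()*Rt).as_rotvec(),4),"deg",np.round(np.rad2deg((r.inv()*Rt).magnitude()),2))
    print("shift in present tool axes mm",np.round(r.inv().apply(np.asarray(target_pos)-o["position"])*1000,1))
    print("shift in target tool axes mm",np.round(Rt.inv().apply(np.asarray(target_pos)-o["position"])*1000,1))
def down(s=1): # x down, y=s*ey
    x=np.array([0,0,-1.]);y=s*ey
    return R.from_matrix(np.stack([x,y,np.cross(x,y)],1))
E
python3 - <<'E'
from h import *
from workcell import manip
O={}
for n in("top","side"):
    c=np.load(n+"0.npz");W=cloud(c);P=W[np.isfinite(W[...,2])]
    col=c["color"].astype(int)[np.isfinite(W[...,2])]
    Q=(P-[.5575,.009,0])@Rs.as_matrix()  # station coords
    near=(abs(Q[:,0])<.12)&(Q[:,1]>-.22)&(Q[:,1]<.19)
    Q=Q[near];C=col[near]
    b=Q[abs(Q[:,2]-.0125)<.005]
    print(n,"base x",np.percentile(b[:,0],[.3,99.7]),"y",np.percentile(b[:,1],[.3,99.7]))
    for nm,m in dict(lidtop=(Q[:,2]>.11)&(abs(Q[:,1]-.1)<.04),
       fixed=(abs(Q[:,2]-.055)<.004)&(abs(Q[:,1])<.03),
       blue=(abs(Q[:,2]-.0555)<.004)&(Q[:,1]<-.04)&(C[:,0]>1.4*C[:,2]),
       blueside=(Q[:,2]>.025)&(Q[:,2]<.05)&(Q[:,1]<-.04)&(Q[:,1]>-.09),
       orange=(C[:,2]>2*C[:,0])&(C[:,2]>60)&(Q[:,2]>.055),
       orsurf=(C[:,2]>2*C[:,0])&(C[:,2]>60)&(abs(Q[:,2]-.062)<.003),
       ridge=(C[:,2]>2*C[:,0])&(Q[:,2]>.067)).items():
        q=Q[m]
        if len(q)>3: print(" ",nm,len(q),"x",np.round(np.percentile(q[:,0],[2,50,98]),4),"y",np.round(np.percentile(q[:,1],[2,50,98]),4),"z",np.round(np.percentile(q[:,2],[2,50,98]),4))
o=manip.get_obs()
print(R.from_quat(o["ee_rot"]).as_matrix().round(3))
for s in(1,-1): rel(o,[.579,.110,.18],down(s))
E
```

```text
top base x [-0.09838941  0.10021829] y [-0.19493902  0.16219957]
  lidtop 1333 x [-0.06    0.0004  0.0618] y [0.0876 0.1016 0.1157] z [0.1135 0.1163 0.119 ]
  fixed 306 x [-0.056   0.0013  0.0581] y [-0.0115 -0.0074 -0.0035] z [0.0525 0.0555 0.0582]
  blue 355 x [-0.056   0.0011  0.0556] y [-0.1245 -0.0749 -0.0707] z [0.0518 0.0563 0.0589]
  blueside 396 x [-0.0525  0.0011  0.0536] y [-0.0854 -0.0677 -0.0411] z [0.0263 0.0333 0.0499]
  orange 738 x [-0.0201  0.0007  0.021 ] y [-0.1374 -0.1078 -0.0806] z [0.0609 0.0636 0.0726]
  orsurf 574 x [-0.0202  0.0004  0.0211] y [-0.1312 -0.1078 -0.0854] z [0.0608 0.0632 0.0649]
  ridge 125 x [-0.0194  0.0004  0.0198] y [-0.1384 -0.0826 -0.0786] z [0.0674 0.0708 0.0737]
side base x [-0.10053862  0.09834252] y [-0.19124216  0.16680011]
  lidtop 677 x [-0.062  -0.0025  0.0598] y [0.0912 0.1093 0.12  ] z [0.1104 0.1158 0.118 ]
  fixed 173 x [-0.0586 -0.0033  0.0558] y [-0.0095 -0.0029  0.0011] z [0.0513 0.0547 0.0569]
  blue 155 x [-0.0551  0.0013  0.0565] y [-0.0791 -0.0698 -0.0657] z [0.0518 0.0554 0.0581]
  blueside 449 x [-0.0582 -0.0021  0.0551] y [-0.0722 -0.0686 -0.0467] z [0.0257 0.0366 0.0491]
  orange 276 x [-0.0204 -0.0002  0.02  ] y [-0.136  -0.1094 -0.0749] z [0.0605 0.0635 0.0715]
  orsurf 189 x [-0.0205  0.0001  0.0201] y [-0.1351 -0.1101 -0.0752] z [0.06   0.0628 0.0648]
  ridge 64 x [-0.0215 -0.0009  0.0199] y [-0.1361 -0.0818 -0.0744] z [0.0671 0.0695 0.072 ]
[[ 0.     0.362  0.932]
 [ 0.     0.932 -0.362]
 [-1.     0.    -0.   ]]
rotvec tool [-1.596e-01  0.000e+00 -1.000e-04] deg 9.14
shift in present tool axes mm [  51.3 -312.7  499.8]
shift in target tool axes mm [  51.3 -388.2  443.8]
rotvec tool [ 2.982e+00 -2.000e-04 -0.000e+00] deg 170.86
shift in present tool axes mm [  51.3 -312.7  499.8]
shift in target tool axes mm [  51.3  388.2 -443.8]
```

```bash
python3 -m handwheel '0 0 0 -0.08 0 0 85; 0 0 0 -0.08 0 0 85; 0 -24 28 0 0 0 85; 0 -24 28 0 0 0 85; 0 -24 28 0 0 0 85; 0 -24 28 0 0 0 85; 0 -24 28 0 0 0 85; 0 -24 28 0 0 0 85'
python3 -m handwheel '0 -24 28 0 0 0 85; 0 -24 28 0 0 0 85; 0 -24 28 0 0 0 85; 0 -24 28 0 0 0 85; 0 -24 28 0 0 0 85; 0 -24 28 0 0 0 85; 0 -24 28 0 0 0 85; 0 0 0 0 0 0 85'
python3 - <<'E'
from h import *
from workcell import manip
rel(manip.get_obs(),[.579,.110,.14],down())
E
```

```text
clock: 2.1
position: [0.3614, 0.4053, 0.2315]
ee_rot: [0.075, 0.703, -0.074, 0.703]
ft_force: [0.2, -0.4, -0.6]
grip_width: 0.993
clock: 2.9
position: [0.52, 0.1958, 0.2315]
ee_rot: [0.077, 0.702, -0.078, 0.703]
ft_force: [0.4, -0.0, 0.3]
grip_width: 0.995
rotvec tool [-0.0073  0.0018  0.0014] deg 0.44
shift in present tool axes mm [ 91.7 -70.9  76.1]
shift in target tool axes mm [ 91.5 -71.5  75.7]
```

```bash
python3 -m handwheel '0 -24 25 -0.007 0.002 0.001 85; 0 -24 25 0 0 0 85; 0 -23 25 0 0 0 85; 15 0 0 0 0 0 85; 15 0 0 0 0 0 85; 0 0 0 0 0 0 85'
python3 - <<'E'
from h import *
from workcell import manip,cams
import cv2
rel(manip.get_obs(),[.579,.110,.076],down())
for n in("top","side"):
    c=cams.camera(n);cv2.imwrite(f"pics/{n}1.png",cv2.resize(c["color"][140:350,180:460],None,fx=2.8,fy=2.8,interpolation=cv2.INTER_CUBIC))
E
```

```text
clock: 3.5
position: [0.574, 0.1178, 0.1984]
ee_rot: [0.071, 0.706, -0.071, 0.701]
ft_force: [-0.8, 0.5, -0.2]
grip_width: 0.995
rotvec tool [ 0.0092 -0.0062  0.0005] deg 0.64
shift in present tool axes mm [122.3  -6.6   7.2]
shift in target tool axes mm [122.4  -6.6   6.5]
```

View pics/side1.png

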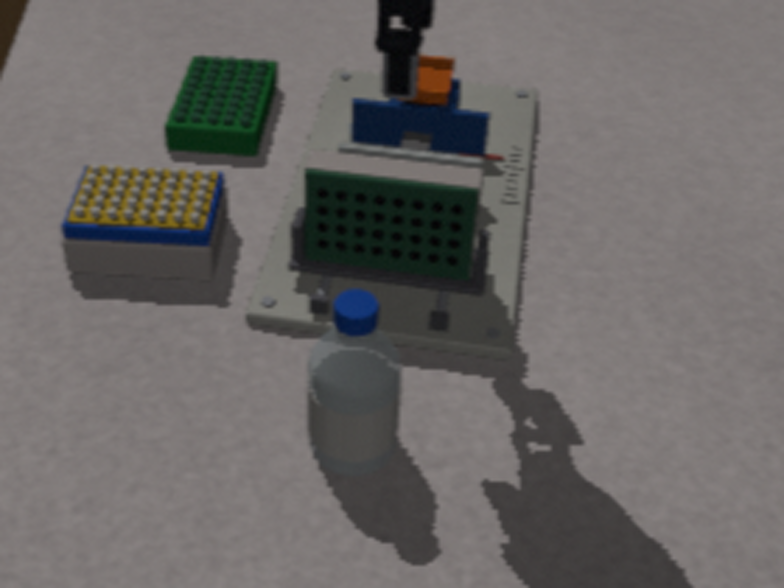

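View pics/top1.png

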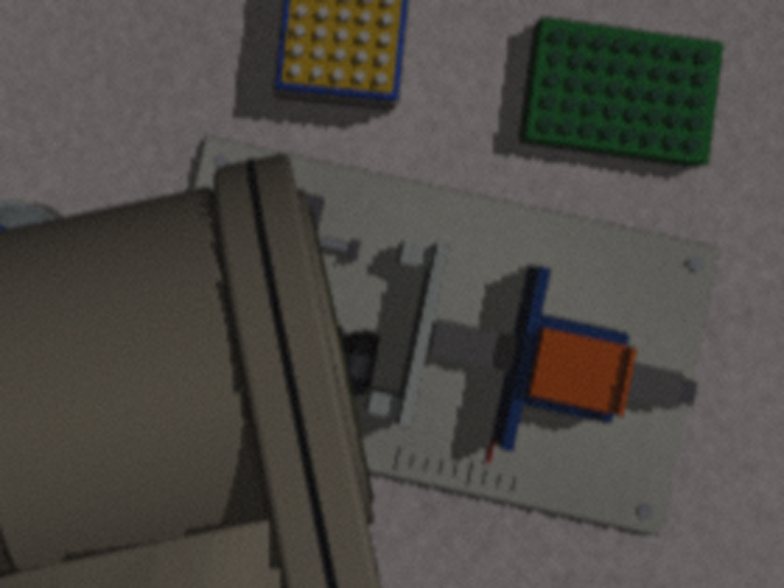

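The side view shows the fingers above the plate, still to its rear at about (400,90) in the enlarged picture. The bottle at (355,380) is clear of the way. I'll centre and go down.

```bash
python3 -m handwheel '22 -3 3 0.009 -0.006 0 85; 22 -3 3 0 0 0 85; 22 0 0 0 0 0 85; 20 0 0 0 0 0 85; 18 0 0 0 0 0 85; 16 0 0 0 0 0 85; 0 0 0 0 0 0 85; 0 0 0 0 0 0 85'
python3 - <<'E'
from h import *
from workcell import manip,cams
import cv2
rel(manip.get_obs(),[.579,.110,.076],down())
c=cams.camera("side");cv2.imwrite(f"pics/side2.png",cv2.resize(c["color"][140:300,220:400],None,fx=3.5,fy=3.5,interpolation=cv2.INTER_CUBIC))
E
```

```text
clock: 4.4
position: [0.5811, 0.1102, 0.082]
ee_rot: [0.075, 0.702, -0.074, 0.705]
ft_force: [0.4, -0.3, 0.7]
grip_width: 0.999
rotvec tool [-0.0007  0.0044 -0.0016] deg 0.27
shift in present tool axes mm [ 6.  -0.6 -2.1]
shift in target tool axes mm [ 6.  -0.6 -2. ]
```

View pics/side2.png

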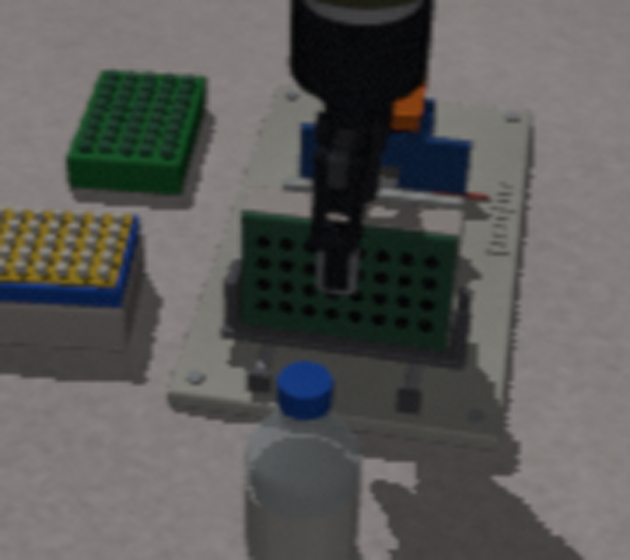

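The near finger is in front of the green plate at (340,265), straddling it. Closing.

```bash
python3 -m handwheel '4 0 0 0 0 0 60; 0 0 0 0 0 0 45; 0 0 0 0 0 0 35; 0 0 0 0 0 0 25; 0 0 0 0 0 0 15; 0 0 0 0 0 0 10; 0 0 0 0 0 0 10; 0 0 0 0 0 0 10' 30
python3 -m handwheel '0 0 0 0 0 0 10; 0 0 0 0 0 0 10; 0 0 0 0 0 0 10; 0 0 0 0 0 0 10; 0 0 0 0 0 0 10'
python3 - <<'E'
from h import *
from workcell import manip,cams
import cv2
o=manip.get_obs();print(o["grip_width"]*85.4,o["grip_width"],o["position"],o["ft_force"])
o=manip.get_obs();print(o["grip_width"]*85.4)
c=cams.camera("side");cv2.imwrite(f"pics/side3.png",cv2.resize(c["color"][140:300,220:400],None,fx=3.5,fy=3.5,interpolation=cv2.INTER_CUBIC))
o=manip.get_obs();print(o["grip_width"]*85.4)
E
```

```text
clock: 5.25
position: [0.5811, 0.1095, 0.0775]
ee_rot: [0.075, 0.702, -0.075, 0.705]
ft_force: [-2.3, 0.8, 5.9]
grip_width: 0.335
clock: 5.75
position: [0.5811, 0.1095, 0.0775]
ee_rot: [0.075, 0.702, -0.075, 0.705]
ft_force: [-0.9, -0.2, 5.2]
grip_width: 0.336
28.69086806910691 0.33595864249539703 [0.5811309  0.10953854 0.07752728] [-0.88877776 -0.24782604  5.19963936]
28.69086806910691
28.62171012813203
```

View pics/side3.png

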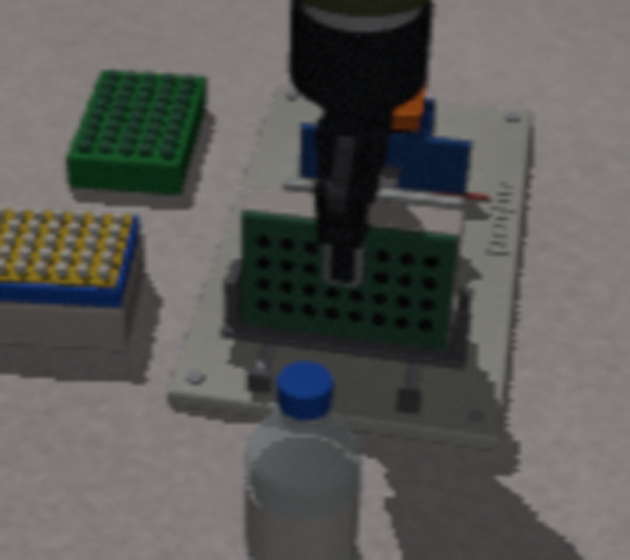

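```bash
python3 -m handwheel '0 0 0 0 0 0 10; 0 0 0 0 0 0 10; 0 0 0 0 0 0 10' 50;  python3 -m handwheel '0 0 0 0 0 0 10; 0 0 0 0 0 0 10; 0 0 0 0 0 0 10' 20
python3 -m handwheel '0 0 0 0 0 0 45; 0 0 0 0 0 0 60; 0 0 0 0 0 0 85; 0 0 0 0 0 0 85; 0 0 0 0 0 0 85; 0 0 0 0 0 0 85'
python3 -m handwheel '-20 0 0 0 0 0 85; -25 0 0 0 0 0 85; -25 0 0 0 0 0 85; -25 0 0 0 0 0 30; 0 0 0 0 0 0 30; 0 0 0 0 0 0 30; 0 0 0 0 0 0 30; 0 0 0 0 0 0 30'
python3 -m handwheel '0 0 0 0 0 0 0; 0 0 0 0 0 0 0; 0 0 0 0 0 0 0; 0 0 0 0 0 0 0; 0 0 0 0 0 0 0; 0 0 0 0 0 0 0'
```

```text
clock: 6.1
position: [0.5811, 0.1095, 0.0776]
ee_rot: [0.075, 0.702, -0.075, 0.705]
ft_force: [-1.8, 0.1, 6.3]
grip_width: 0.33
clock: 6.4
position: [0.5811, 0.1096, 0.0776]
ee_rot: [0.075, 0.702, -0.075, 0.705]
ft_force: [-0.6, 0.1, 6.4]
grip_width: 0.326
clock: 7.0
position: [0.581, 0.1094, 0.0771]
ee_rot: [0.075, 0.702, -0.075, 0.705]
ft_force: [0.9, 0.3, 0.1]
grip_width: 0.996
clock: 7.8
position: [0.58, 0.1093, 0.171]
ee_rot: [0.075, 0.702, -0.075, 0.704]
ft_force: [0.6, 0.8, -0.1]
grip_width: 0.35
clock: 8.4
position: [0.5806, 0.1094, 0.1722]
ee_rot: [0.075, 0.702, -0.075, 0.705]
ft_force: [-0.2, 0.5, -0.6]
grip_width: -0.002
```

Thickness is about 28.5 mm from repeated readings (0.326–0.336 × 85.4). The fingers' zero and 30 mm check points read true. The top-camera lid edges (28 mm) agree. The plate is released; next, closed fingers go over the tab.

Run:
```python
from h import *
from workcell import manip
T=np.array([.5575,.009,0])+Rs.apply([.0005,-.107,0]);T[2]=.10;print(T)
rel(manip.get_obs(),T,down())
```

```text
[ 0.53555971 -0.09572762  0.1       ]
rotvec tool [-0.0016  0.004  -0.0011] deg 0.26
shift in present tool axes mm [  71.9 -210.1   -1. ]
shift in target tool axes mm [  72.2 -210.    -1. ]
```

```bash
python3 -m handwheel '0 -35 0 -0.001 0.004 -0.001 0; 0 -35 0 0 0 0 0; 0 -35 0 0 0 0 0; 0 -35 0 0 0 0 0; 0 -35 0 0 0 0 0; 20 -35 0 0 0 0 0; 30 0 0 0 0 0 0; 20 0 -1 0 0 0 0'
python3 -m handwheel '0 0 0 0 0 0 0; 0 0 0 0 0 0 0'
python3 - <<'E'
from h import *
from workcell import manip,cams
import cv2
T=np.array([.5575,.009,0])+Rs.apply([.0005,-.107,0]);T[2]=.10
o=manip.get_obs();rel(o,T,down());print(o["position"])
im=[]
for n in("top","side"):
    c=cams.camera(n);np.savez(f"{n}4.npz",**c)
    im.append(cv2.resize(c["color"][130:330,260:450],None,fx=2.1,fy=2.5,interpolation=cv2.INTER_CUBIC))
cv2.imwrite("pics/p4.png",np.hstack(im))
E
```

```text
clock: 9.2
position: [0.5347, -0.097, 0.1008]
ee_rot: [0.076, 0.703, -0.076, 0.703]
ft_force: [0.5, -0.2, -0.1]
grip_width: -0.002
clock: 9.4
position: [0.5356, -0.0956, 0.1027]
ee_rot: [0.075, 0.703, -0.075, 0.703]
ft_force: [0.2, -0.6, 0.3]
grip_width: -0.001
rotvec tool [-0.0005  0.0001  0.    ] deg 0.03
shift in present tool axes mm [ 2.7 -0.1 -0.1]
shift in target tool axes mm [ 2.7 -0.1 -0.1]
[ 0.53564673 -0.09563949  0.10265747]
```

View pics/p4.png

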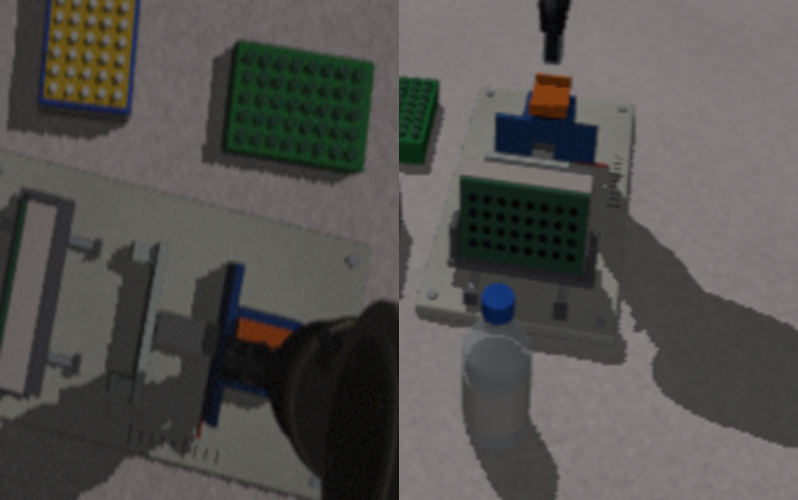

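Run:
```python
from h import *
import cv2
for n,(fx,fy,x0) in {"top":(2.1,2.5,0),"side":(2.1,2.5,399)}.items():
    c=np.load(n+"4.npz")
    for p in([.5356,-.0956,.1027],[.5356,-.0956,.062]):
        q=R.from_quat(c["attitude"]).inv().apply(np.array(p)-c["origin"]);u=c["camera_matrix"]@q;u=u/u[2]
        print(n,p,u[:2].round(1),"in pic",((u[0]-260)*fx+x0).round(),((u[1]-130)*fy).round())
```

```text
top [0.5356, -0.0956, 0.1027] [391. 274.] in pic 275.0 360.0
top [0.5356, -0.0956, 0.062] [385.6 271.6] in pic 264.0 354.0
side [0.5356, -0.0956, 0.1027] [332.3 154.2] in pic 551.0 60.0
side [0.5356, -0.0956, 0.062] [331.4 168.4] in pic 549.0 96.0
```

Side view: the tip projects exactly where it is seen, at (551,60), above the tab centre at (549,96). Descending.

```bash
python3 -m handwheel '15 0 0 0 0 0 0; 14 0 0 0 0 0 0; 7 0 0 0 0 0 0; 0 0 0 0 0 0 0; 0 0 0 0 0 0 0'
python3 -m handwheel '1 0 0 0 0 0 0; 1 0 0 0 0 0 0; 1 0 0 0 0 0 0; 0 0 0 0 0 0 0; 0 0 0 0 0 0 0'
```

```text
clock: 10.0
position: [0.5356, -0.0957, 0.0664]
ee_rot: [0.075, 0.703, -0.075, 0.703]
ft_force: [0.4, -0.5, 0.5]
grip_width: 0.001
clock: 10.5
position: [0.5354, -0.0957, 0.0631]
ee_rot: [0.075, 0.703, -0.075, 0.703]
ft_force: [-0.3, -0.3, -0.4]
grip_width: 0.0
```

```bash
python3 -m handwheel '1 0 0 0 0 0 0; 1 0 0 0 0 0 0; 1 0 0 0 0 0 0; 1 0 0 0 0 0 0; 0 0 0 0 0 0 0; 0 0 0 0 0 0 0'
python3 -m handwheel '1 0 0 0 0 0 0; 1 0 0 0 0 0 0; 0 0 0 0 0 0 0; 0 0 0 0 0 0 0'
```

```text
clock: 11.1
position: [0.5356, -0.0957, 0.0594]
ee_rot: [0.075, 0.703, -0.075, 0.703]
ft_force: [-2.2, 0.9, 5.9]
grip_width: -0.0
clock: 11.5
position: [0.5357, -0.0957, 0.0576]
ee_rot: [0.075, 0.703, -0.075, 0.703]
ft_force: [-1.7, 0.7, 8.6]
grip_width: -0.002
```

Force 8.6 N puts the tab about 4.9 mm down. Sliding along station +y.

```bash
python3 -m handwheel '0.3 2 0 0 0 0 0; 0 2 0 0 0 0 0; 0 2 0 0 0 0 0; 0 2 0 0 0 0 0; 0 2 0 0 0 0 0; 0 0 0 0 0 0 0; 0 0 0 0 0 0 0'
python3 - <<'E'
from h import *
from workcell import manip,cams
import cv2
o=manip.get_obs();print(o["position"],o["ft_force"])
c=cams.camera("side");np.savez("side5.npz",**c);W=cloud(c)
P=W[np.isfinite(W[...,2])];C=c["color"].astype(int)[np.isfinite(W[...,2])]
Q=(P-[.5575,.009,0])@Rs.as_matrix()
m=(Q[:,2]>.03)&(Q[:,2]<.058)&(Q[:,1]<-.03)&(Q[:,1]>-.09)&(C[:,0]>1.4*C[:,2])&(abs(Q[:,0])<.06)
print(m.sum(),np.percentile(Q[m,1],[50,98]))
c0=np.load("side4.npz");W=cloud(c0);P=W[np.isfinite(W[...,2])];C=c0["color"].astype(int)[np.isfinite(W[...,2])]
Q=(P-[.5575,.009,0])@Rs.as_matrix()
m=(Q[:,2]>.03)&(Q[:,2]<.058)&(Q[:,1]<-.03)&(Q[:,1]>-.09)&(C[:,0]>1.4*C[:,2])&(abs(Q[:,0])<.06)
print("before",m.sum(),np.percentile(Q[m,1],[50,98]))
cv2.imwrite("pics/side5.png",cv2.resize(c["color"][130:270,260:400],None,fx=4,fy=4,interpolation=cv2.INTER_CUBIC))
E
```

```text
clock: 12.2
position: [0.5378, -0.0859, 0.0574]
ee_rot: [0.075, 0.703, -0.075, 0.703]
ft_force: [-2.8, 1.1, 9.1]
grip_width: 0.001
[ 0.53775886 -0.08592408  0.05738475] [-2.8032159  1.0858707  9.1389286]
518 [-0.05922309 -0.05579897]
before 493 [-0.06913311 -0.06565057]
```

View pics/side5.png

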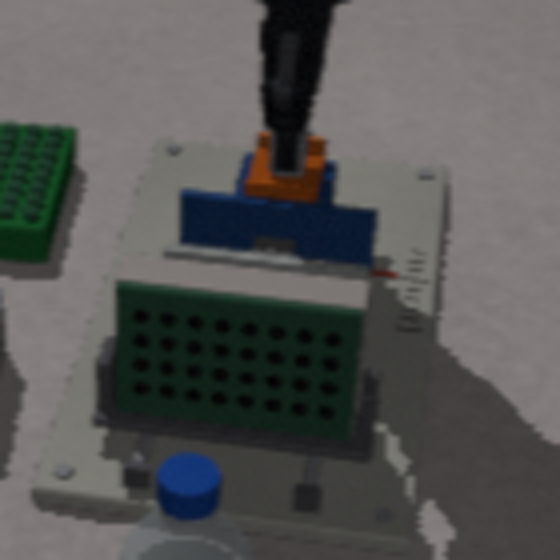

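The fence follows the tip by friction: it moved 9.9 mm for a 10 mm command. The two cameras disagree by about 3 mm on the absolute width (59 to 62 mm), which is too coarse. I'll use the shut stop (width 0) as the zero: slide in with the tab held down, feel the stop, then back off by the thickness.

```bash
python3 -m handwheel '0 4 0 0 0 0 0; 0 4 0 0 0 0 0; 0 4 0 0 0 0 0; 0 4 0 0 0 0 0; 0 4 0 0 0 0 0; 0 0 0 0 0 0 0; 0 0 0 0 0 0 0'
python3 -m handwheel '0 4 0 0 0 0 0; 0 4 0 0 0 0 0; 0 4 0 0 0 0 0; 0 4 0 0 0 0 0; 0 3 0 0 0 0 0; 0 0 0 0 0 0 0; 0 0 0 0 0 0 0'
python3 - <<'E'
from h import *
from workcell import manip
o=manip.get_obs();print(st(o["position"],[.5575,.009,0])*1000,Rs.inv().apply(o["ft_force"]))
E
```

```text
clock: 12.95
position: [0.5421, -0.0659, 0.0574]
ee_rot: [0.075, 0.703, -0.074, 0.703]
ft_force: [-3.0, 1.5, 8.1]
grip_width: -0.003
clock: 13.65
position: [0.546, -0.0474, 0.0574]
ee_rot: [0.075, 0.703, -0.074, 0.703]
ft_force: [-4.0, 2.0, 9.8]
grip_width: -0.0
[  0.55391355 -57.5382664   57.37956207] [-4.35289539  1.07879439  9.8332017 ]
```

```bash
cat > q.py <<'E'
from h import *
from workcell import manip
o=manip.get_obs();print("station",(st(o["position"],[.5575,.009,0])*1000).round(2),Rs.inv().apply(o["ft_force"]).round(2))
E
for i in 1; do python3 -m handwheel '0 1 0 0 0 0 0; 0 1 0 0 0 0 0; 0 1 0 0 0 0 0; 0 1 0 0 0 0 0; 0 1 0 0 0 0 0; 0 1 0 0 0 0 0;0 0 0 0 0 0 0; 0 0 0 0 0 0 0' >/dev/null; python3 q.py; done
python3 -m handwheel '0 1 0 0 0 0 0; 0 1 0 0 0 0 0; 0 0 0 0 0 0 0; 0 0 0 0 0 0 0' >/dev/null; python3 q.py
python3 -m handwheel '0 1 0 0 0 0 0; 0 0 0 0 0 0 0; 0 0 0 0 0 0 0' >/dev/null; python3 q.py
```

```text
station [  0.55 -52.09  57.35] [-3.19 -0.94  9.77]
station [  0.56 -50.09  57.34] [-2.56 -0.59  8.49]
station [  0.59 -49.11  57.38] [-2.   -1.17  9.62]
```

```bash
python3 -m handwheel '0 1 0 0 0 0 0; 0 0 0 0 0 0 0; 0 0 0 0 0 0 0' >/dev/null; python3 q.py
python3 -m handwheel '0 1 0 0 0 0 0; 0 0 0 0 0 0 0; 0 0 0 0 0 0 0' >/dev/null; python3 q.py
python3 -m handwheel '0 1 0 0 0 0 0; 0 0 0 0 0 0 0; 0 0 0 0 0 0 0' >/dev/null; python3 q.py
python3 -m handwheel '0 1 0 0 0 0 0; 0 0 0 0 0 0 0; 0 0 0 0 0 0 0' >/dev/null; python3 q.py
python3 - <<'E'
from workcell import cams
import cv2,numpy as np
c=cams.camera("side");np.savez("side6.npz",**c)
cv2.imwrite("pics/side6.png",cv2.resize(c["color"][130:270,260:400],None,fx=4,fy=4,interpolation=cv2.INTER_CUBIC))
E
```

```text
station [  0.57 -48.16  57.35] [-3.32 -0.62  9.22]
station [  0.58 -47.59  57.35] [-3.56 -2.12  8.53]
station [  0.59 -47.39  57.29] [-2.37 -4.52  8.83]
station [  0.77 -46.68  57.35] [-1.77 -5.67  7.62]
```

View pics/side6.png

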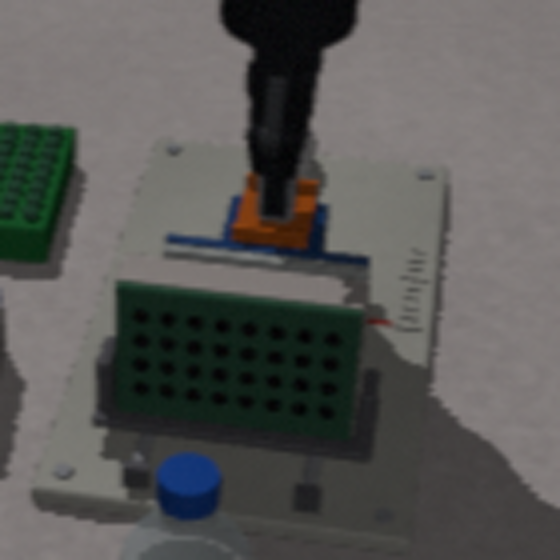

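The stop is felt at tip y = -47.5 (lateral force rises and motion stalls; a slight slip to -46.7 follows). The picture shows the blue fence against the aluminium one at (265,250). The starting gap was therefore about 59.4 mm. Backing off to tip y ≈ -75.2.

```bash
python3 -m handwheel '0 -1 0 0 0 0 0; 0 -1 0 0 0 0 0; 0 -2 0 0 0 0 0; 0 -2 0 0 0 0 0; 0 -2 0 0 0 0 0; 0 -2 0 0 0 0 0; 0 -2 0 0 0 0 0; 0 -2 0 0 0 0 0'; python3 q.py
python3 -m handwheel '0 -2 0 0 0 0 0; 0 -2 0 0 0 0 0; 0 -2 0 0 0 0 0; 0 -2 0 0 0 0 0; 0 -2 0 0 0 0 0; 0 -2 0 0 0 0 0; 0 0 0 0 0 0 0; 0 0 0 0 0 0 0'; python3 q.py
cat > f.py <<'E'
import sys
from h import *
def face(c):
    W=cloud(c);f=np.isfinite(W[...,2]);P=W[f];C=c["color"].astype(int)[f]
    Q=(P-[.5575,.009,0])@Rs.as_matrix()
    m=(Q[:,2]>.035)&(Q[:,2]<.055)&(Q[:,1]<-.02)&(Q[:,1]>-.09)&(C[:,0]>1.4*C[:,2])&(abs(Q[:,0])<.06)
    b=(abs(Q[:,2]-.0125)<.005)&(abs(Q[:,0])<.09)&(abs(Q[:,1])<.2)
    o=(C[:,2]>2*C[:,0])&(C[:,2]>60)&(abs(Q[:,0])<.025)&(abs(Q[:,1]+.1)<.08)
    return "face",m.sum(),np.round(np.percentile(Q[m,1],[25,50,75])*1000,2),"orange",o.sum(),np.round(np.percentile(Q[o,1],[3,50,97])*1000,1)
E
python3 - <<'E'
from f import *
from workcell import cams
for n in("side0","side4","side5","side6"): print(n,face(np.load(n+".npz")))
c=cams.camera("side");np.savez("side7.npz",**c);print(face(c))
E
```

```text
clock: 17.2
position: [0.546, -0.0482, 0.0575]
ee_rot: [0.075, 0.703, -0.074, 0.704]
ft_force: [-2.1, 2.0, 8.1]
grip_width: -0.004
station [  0.77 -58.33  57.5 ] [-2.44  1.49  8.14]
clock: 18.0
position: [0.5434, -0.0603, 0.0575]
ee_rot: [0.075, 0.703, -0.075, 0.703]
ft_force: [-1.4, 0.5, 9.4]
grip_width: -0.003
station [  0.76 -70.75  57.46] [-1.52  0.23  9.42]
side0 ('face', np.int64(342), array([-70.19, -69.03, -67.83]), 'orange', np.int64(276), array([-135.7, -109.4,  -75.2]))
side4 ('face', np.int64(340), array([-70.18, -68.88, -67.88]), 'orange', np.int64(280), array([-135.1, -107.5,  -75.7]))
side5 ('face', np.int64(355), array([-60.33, -59.14, -58.17]), 'orange', np.int64(172), array([-123.9,  -88.2,  -64.7]))
side6 ('face', np.int64(53), array([-59.1 , -46.75, -34.58]), 'orange', np.int64(125), array([-75.1, -50.8, -21.2]))
('face', np.int64(329), array([-35.31, -33.87, -32.65]), 'orange', np.int64(179), array([-98.5, -61.4, -39.6]))
```

```bash
python3 -m handwheel '0 -2 0 0 0 0 0; 0 -2 0 0 0 0 0; 0 -0.3 0 0 0 0 0; 0 0 0 0 0 0 0; 0 0 0 0 0 0 0'; python3 q.py
python3 - <<'E'
from f import *
from workcell import cams
for i in range(3):
    c=cams.camera("side");print(face(c))
E
```

```text
clock: 18.55
position: [0.5426, -0.0644, 0.0575]
ee_rot: [0.075, 0.703, -0.074, 0.703]
ft_force: [-2.2, 1.6, 9.5]
grip_width: 0.001
station [  0.8  -74.89  57.5 ] [-2.45  1.09  9.46]
('face', np.int64(369), array([-39.13, -37.69, -36.63]), 'orange', np.int64(183), array([-102.9,  -66.3,  -44.1]))
('face', np.int64(371), array([-39.33, -38.08, -36.92]), 'orange', np.int64(179), array([-102.6,  -65.5,  -43.6]))
('face', np.int64(364), array([-39.06, -37.72, -36.56]), 'orange', np.int64(181), array([-102.6,  -65.7,  -43.7]))
```

Tip odometry gives a gap of 28.2 mm and camera displacement gives 28.3 mm, against a thickness of 28.4–28.5 mm. Lifting straight up.

```bash
python3 -m handwheel '-2 0 0 0 0 0 0; -2 0 0 0 0 0 0; -3 0 0 0 0 0 0; -5 0 0 0 0 0 0; -20 0 0 0 0 0 0; -30 0 0 0 0 0 0; -30 0 0 0 0 0 0; -30 0 0 0 0 0 0'
python3 -m handwheel '-30 -30 0 0 0 0 0; 0 -35 0 0 0 0 0; 0 -35 0 0 0 0 0; 0 -35 0 0 0 0 0; 0 -35 0 0 0 0 0; 0 -35 0 0 0 0 0; 0 0 0 0 0 0 0; 0 0 0 0 0 0 0'
python3 - <<'E'
from f import *
from workcell import cams
import cv2
im=[]
for n in("top","side"):
    c=cams.camera(n);np.savez(n+"9.npz",**c);print(n,face(c))
    im.append(cv2.resize(c["color"][130:330,240:440],None,fx=2,fy=2.5,interpolation=cv2.INTER_CUBIC))
    W=cloud(c);P=W[np.isfinite(W[...,2])];Q=(P-[.5575,.009,0])@Rs.as_matrix()
    l=Q[(Q[:,2]>.11)&(Q[:,2]<.12)&(abs(Q[:,1]-.1)<.04)&(abs(Q[:,0])<.06)];print("lid y",np.percentile(l[:,1],[2,50,98]))
    C=c["color"].astype(int)[np.isfinite(W[...,2])]
    o=(C[:,2]>2*C[:,0])&(C[:,2]>60)&(abs(Q[:,0])<.015)&(abs(Q[:,1]+.07)<.06)&(Q[:,2]>.045);print("tab z",np.percentile(Q[o,2],[10,50]))
cv2.imwrite("pics/p9.png",np.hstack(im))
E
```

```text
clock: 19.5
position: [0.5417, -0.0649, 0.1799]
ee_rot: [0.075, 0.703, -0.075, 0.703]
ft_force: [1.1, 0.7, -0.8]
grip_width: 0.003
clock: 20.3
position: [0.4985, -0.2657, 0.2087]
ee_rot: [0.075, 0.703, -0.075, 0.703]
ft_force: [-0.1, 0.4, 0.6]
grip_width: -0.005
top ('face', np.int64(224), array([-71.52, -54.06, -39.97]), 'orange', np.int64(757), array([-105.8,  -77.1,  -49.8]))
lid y [0.08760186 0.10161492 0.11568453]
tab z [0.06174477 0.06356957]
side ('face', np.int64(368), array([-39.02, -37.73, -36.59]), 'orange', np.int64(299), array([-103.3,  -76.1,  -44. ]))
lid y [0.0912123  0.10911202 0.11978143]
tab z [0.06167395 0.06371013]
```

View pics/p9.png

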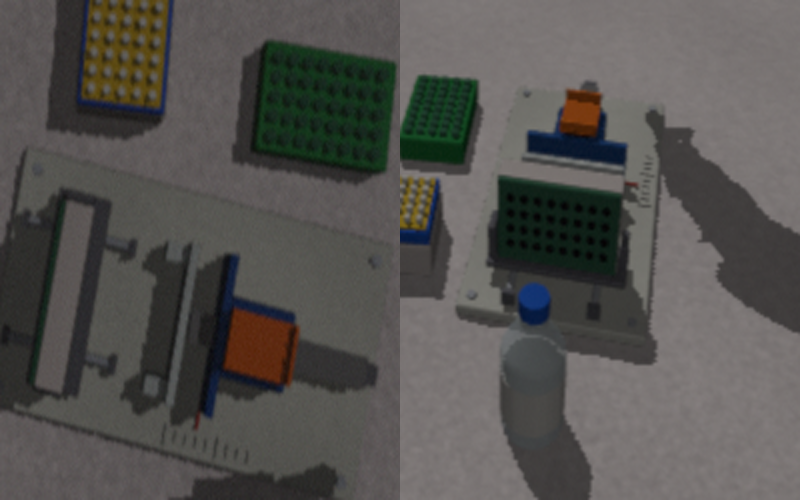

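The final pictures show the tab up (surface z about 0.0636), the fence unchanged after release, the lid back at its starting y, and the robot clear. In the left half, the blue fence is at (220,335) and the fixed fence at (185,320).

```bash
python3 -c "
from workcell import hand_in
print(hand_in())"
```

```text
the job is handed in; nothing more can be done
None
```

The job is handed in at about 20 s of the 53 s limit, with the feed channel set to about 28.5 mm, the thickness I measured for the plate.

- **Thickness:** I pinched the plate at 20–50 N. Six readings ran from 27.8 to 28.7 mm, and I took 28.4–28.5 mm. The fingers read true fully shut and at 30 mm in the air.
- **Slide:** I held the tab about 5 mm down at 8–10 N and the fence followed the tip by friction. The cameras disagreed by about 3 mm on the starting width (59 to 62 mm). So I slid the fence fully shut against the fixed one, which gave a starting width of about 59.4 mm, and then backed it off with the tab still down. The tip slipped slightly at the stop (about 0.8 mm), and I corrected for it.
- **Last checks:** The channel width came out at 28.2 mm from the tip travel, 28.3 mm from the side camera and 28.7 mm from the top camera. The camera figures are shifts from the start that build on the 59.4 mm, so they do not check it independently. After release the tab was up again, the side camera saw no movement of the fence, and the lid was back at its starting position.
- **Other objects:** The tip box, tube rack and bottle look untouched in the pictures. I did not measure their positions again. The robot was clear of everything.

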